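Pack a wine-shop delivery carrier, crank its frame down and lock it with wire lock pins

TASK

Pack the delivery carrier on the counter: stand every jar upright in the tray, each in its own compartment, then turn the crank clockwise until the steel hold-down frame lies fully down over the jars. Then push a wire lock pin from the front fully home through the hole of each of the two studs, and swing each pin's wire loop right over the stud's top until it lies fully down around the stud. Leave the biscuit tin, the tumbler and the cork block where they stand.

Things in the scene. Friction and masses are not known exactly. Their poses are not given: they have to be found in the camera images.
- carrier: wooden delivery carrier, fixed; place and yaw vary. Origin: centre of its tray, at counter height; x points away from the stud side (which faces the robot), y left, z up. Three compartments in a row along y, each 80 x 80 mm inside, floor 10 mm up, walls 6 mm thick, outer walls up to 35 mm, dividers 32 mm. Two square steel studs at the front, crank gearbox at the right end (-y), hinged steel frame behind.
- slot1 (a point): centre of the floor of the right compartment, (0, -86, 10) mm in the carrier's frame; all three compartments are alike and any jar may go in any of them
- slot2 (a point): centre of the floor of the middle compartment, (0, 0, 10) mm
- slot3 (a point): centre of the floor of the left compartment, (0, 86, 10) mm
- hole1 (a point): centre of the right stud's cross hole, (-75, -100, 112) mm in the carrier's frame. Stud: 18 mm along the carrier's x, 20 mm along y, top 12.5 mm above this point. Hole 13 x 13 mm, right through along x. In front of the stud a rest plate (30 mm wide in y, 20 to 40 mm in front of this point, its top 11.5 mm below it) carries the pin's head.
- hole2 (a point): the same for the left stud, (-75, 100, 112) mm
- frame (a joint): hold-down frame, rad: 0 = open, laid back behind the tray, rising to 170 mm at x = +230 mm; 2.7 = fully down. Hinge along the carrier's y at x = +85 mm, 94 mm up. Down, it lies level, top 98 mm up, x -85 to +85, y -120 to +120 mm. Driven by the crank through a worm gear (three turns = 2.7); it cannot be pushed by hand.
- crank (a joint): angle of the crank, rad, growing clockwise seen from above, 0 at the start with its arm pointing along the carrier's +x, 18.85 (three full turns) when the frame is fully down, stop at 18.95. 1 to 2 N at the knob turn it; it stays where it is left.
- crank_axis (a point): point on the crank's upright axis, (-50, -235, 85) mm in the carrier's frame
- knob_mid (a point): on the axis of the crank's upright wooden knob (20 mm thick, from 63 to 113 mm above the counter), 91 mm up and 45 mm from the crank's axis. The knob spins freely on its arm, so a grip of fixed yaw can carry it round. Top of the crank arm below it: 62 mm up.
- pin1: steel wire lock pin, lying level. Origin under the shank's root, at the head's underside. Shank: 9 mm round, along +x from 0 to 45 mm, axis 10 mm above the underside. Head: x -38 to 0 mm, 14 wide (y), 20 high: grip it across y. Wire loop (63 long, 42 wide) hinged at the head's rear. Either pin fits either stud. Home: head's face on the stud's front, shank along the carrier's +x, head on the rest plate.
- pin1_mid (a point): point on the axis of pin1's shank, 9 mm from the head; coincides with the hole's centre when the pin is fully home
- pin1_loop (a joint): wire loop of pin1 (4 mm wire), rad: 0 = thrown back, leaning 35 deg back from upright; 2.18 = its stop, level, pointing along the pin's +x, its far bar across the top of the shank near the tip. Hinge along the pin's y at (-34, 0, 16) mm in the pin's frame; far bar 63 mm from it. Stiff enough (0.15 N at the bar) to stay where it is left.
- pin2: second wire lock pin, like pin1
- pin2_mid (a point): the same for pin2
- pin2_loop (a joint): wire loop of pin2 (4 mm wire), rad: 0 = thrown back, leaning 35 deg back from upright; 2.18 = its stop, level, pointing along the pin's +x, its far bar across the top of the shank near the tip. Hinge along the pin's y at (-34, 0, 16) mm in the pin's frame; far bar 63 mm from it. Stiff enough (0.15 N at the bar) to stay where it is left.
- jar1: glass jar, 50 mm in diameter, 70 mm high, about 0.2 kg, standing at the left of the carrier; origin: centre of its underside, z up. One to three jars are there.
- jar2: glass jar, 50 mm in diameter, 70 mm high, about 0.2 kg, standing at the left of the carrier; origin: centre of its underside, z up. One to three jars are there.
- jar3: glass jar, 50 mm in diameter, 70 mm high, about 0.2 kg, standing at the left of the carrier; origin: centre of its underside, z up. One to three jars are there.
- biscuit_tin: bystander: round tin, 80 mm in diameter, 110 mm high; origin: centre of its underside
- tumbler: bystander: white cup, 72 mm in diameter, 90 mm high; origin: centre of its underside
- cork_block: bystander: cork block 90 x 90 x 30 mm; origin: centre of its underside
Mind the look-alikes: they are no part of the job. Leave any green or purple look-alike of the jar1 alone.

How it is judged:
By the outcome, as a careful person would: the job done as asked, in the order asked, and still so for the second after the job is handed in, with the robot touching nothing.
Of jar1, jar2, jar3 only 1 to 3 are there at a start; the rules pass over those that are not, and their reading is None.
At some moment in a run one of pin1, pin2 may be knocked a few centimetres aside while the robot is not near it.
It also fails if it takes over 208 s, if anything falls off the work surface, if the arm or the gripper's body presses on something with over 40 N, if the wrist force passes 120 N, or if a joint passes its speed limit or range.

ROBOT

A 6-joint arm with a two-finger parallel gripper is mounted at the origin on the work surface. World frame = base frame: x ahead of the robot, y to its left, z up, the work surface at z = 0. Lengths are in m, angles in rad, forces in N, time in s.
With the tool pointing down it reaches from about 0.3 to 0.85 m from the base axis. Payload 5.4 kg.
Tool frame: the origin (TCP) lies at the very end of the fingers, on their centre line; the grasp point (between the pads) lies 19 mm behind it; z points along the fingers, y is the line along which they close (so a half turn about z gives the same grasp; the last joint's range is limited). The gripper opens to 85 mm and grips with 20 to 120 N. Pads are 22 mm wide; open, the fingers measure 114 mm over their backs; the gripper's body (76 mm by 85 mm) begins 54 mm behind the grasp point. The pads swing forward as they close: fully open they stand 13 mm farther back than shut.
Start: joints at [1.062, 0.158, 1.597, -0, 1.386, -0.21], TCP at [0.169, 0.55, 0.231] pointing down, gripper open.
Joint ranges: [-2.91, 2.91], [-0.94, 2.29], [0.18, 2.7], [-1.29, 4.43], [0.17, 2.64], [-3, 3]. Speed limits (rad/s): [2.57, 2.57, 3.14, 3.14, 3.14, 3.14].

INTERFACE

Orientations are given as a rotation vector (axis times angle).
In Python, from workcell import manip gives the robot as it stands. The module is installed in compiled form; this text tells all that it offers.
- The arm moves only by the tool carry_out, never from a script. Its argument "increments" is a list of rows, each a list of 5 numbers: the shift along the tool's x, y, z in mm, then the turn about the tool's z in degrees, then the finger opening in mm, from 0 to 85.4. In form: [[tx, ty, tz, roll, gripper], ...]. A call has 1 to 20 rows; each row shifts and turns the commanded pose from where the row before left it, along the tool's axes as they then stand; what a row does not reach is not made up. A row lasts 1/8 s, in which the tool goes at most 62.5 mm and 10.7 degrees, less where a joint would pass 70% of its speed; a pose out of reach is approached as far as the arm can. A call with a gripper value outside its range is refused whole. The fingers move at their own pace and stop on an object; "grip_force" is the grip in N (left out, the last holds). Time passes only in rows, so rows that do not move let the fingers close. It gives the time, the measured TCP pose, the force, the opening and the grip force at its end, in the units of the state.
- manip.sense(): the state, without advancing time (a new reading comes with each control period).
- manip.snapshot(name): name is "side" or "top"; returns a dict with "color" (384x512x3 uint8, red, green, blue), "intrinsics" (3x3 intrinsics, pixels), "position" and "attitude" of the camera in the world. Camera axes: x right, y down, z forward; pixel columns grow to the right and rows downward; lengths in m; the calibration is good to about 2 mm. A picture is of the moment at which its call begins. There is no depth.
- manip.close_job(): hands the job in; it is judged then, once.
The state is a dict: "clock": time; "joint_pos": joint angles; "dq": joint speeds; "joint_torque": joint torques, N m; "tcp_pos": TCP position; "eef_rot": TCP orientation; "wrist_force": force on the tool from outside, world axes, zero at the start; "torque": the same for the moment, N m; "grip_width": opening from 0.0 (shut) to 1.0 (fully open); "finger_force": force on a finger pad.
Only numpy, scipy, OpenCV 4.12 (cv2) and the standard library are available. Lean on these libraries where they do the work, as an engineer would, in place of code of your own. Each camera call takes 0.05 s, during which the arm holds its last target. There are 200 camera calls.

## Working session

There is one attempt and no reset: what is moved stays moved. The work goes in short steps, Python scripts to look and compute and a tool call to move; the robot and the scene stay as the last step left them, time stands still between calls to the robot, and variables do not carry over. Pictures are saved under pics/ and viewed, at most 14 in all, crops included, and the job is handed in when it is done.

Besides the shell and the picture viewer there is one more tool, called after "Call:" in YAML: its name, and indented under it one key for each argument. carry_out: Moves the arm, as the interface text tells. Its arguments: {"type":"object","properties":{"increments":{"type":"array"},"grip_force":{"type":"number"}},"required":["increments"]}

```bash
mkdir -p pics; cat > h.py <<'E'
import numpy as np, cv2
from scipy.spatial.transform import Rotation as R
from workcell import manip
def snap(n,f=None):
    s=manip.snapshot(n)
    if f: cv2.imwrite(f,cv2.cvtColor(s["color"],cv2.COLOR_RGB2BGR))
    return s
def cam(s):
    A=np.array(s["attitude"],float)
    M=A if A.shape==(3,3) else (R.from_rotvec(A).as_matrix() if A.size==3 else R.from_quat(A).as_matrix())
    return np.array(s["intrinsics"]),M,np.array(s["position"])
def ray(s,u,v,z):
    K,M,p=cam(s); d=M@np.linalg.solve(K,[u,v,1.]); return p+d*(z-p[2])/d[2]
def proj(s,P):
    K,M,p=cam(s); c=K@(M.T@(np.array(P)-p)); return c[:2]/c[2]
E
python3 - <<'E'
from h import *
for n in("top","side"):
    s=snap(n,f"pics/{n}0.png"); print(n,s["intrinsics"],s["position"],s["attitude"])
    cv2.imwrite(f"pics/{n}0b.png",cv2.resize(cv2.imread(f"pics/{n}0.png"),(800,600),interpolation=cv2.INTER_CUBIC))
print(manip.sense())
E
```

```text
top [[404.10692294   0.         261.48675338]
 [  0.         404.10692294 190.58533239]
 [  0.           0.           1.        ]] [0.43678951 0.01895679 1.37864714] [-2.17494749  2.16241282 -0.08387195]
side [[378.7328645    0.         263.73794919]
 [  0.         378.7328645  195.67137383]
 [  0.           0.           1.        ]] [ 0.4208583  -1.08614557  0.83837206] [-2.14616841  0.14293803 -0.08445357]
{'clock': 0.1, 'joint_pos': array([ 1.06195012e+00,  1.58980716e-01,  1.59814233e+00,  3.10021978e-05,
        1.38622736e+00, -2.10132096e-01]), 'dq': array([ 0.0004818 , -0.00173417, -0.00545594, -0.00030341,  0.00175534,
        0.0006255 ]), 'joint_torque': array([-3.30866624e-04, -3.96990716e+01, -3.32337284e+01, -3.09599918e-04,
        4.17197749e-03,  2.59398007e-05]), 'tcp_pos': array([0.16896671, 0.54902636, 0.23040031]), 'eef_rot': array([-4.67388910e-01, -3.10597509e+00,  2.56721671e-03]), 'wrist_force': array([ 0.20832006, -0.31678692, -0.33401767]), 'torque': array([0.02168688, 0.03543146, 0.0181951 ]), 'finger_force': 0.0, 'grip_width': 1.0026700848735854}
```

View pics/top0b.png

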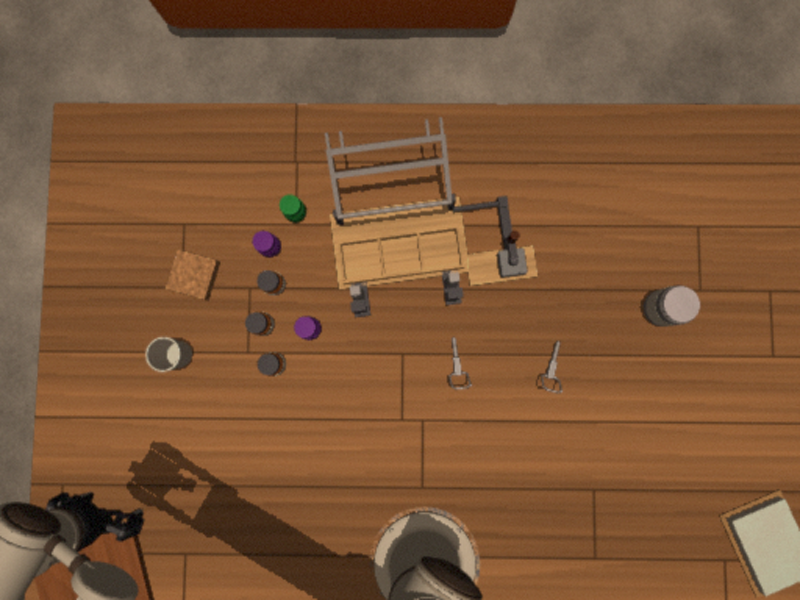

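View pics/side0b.png

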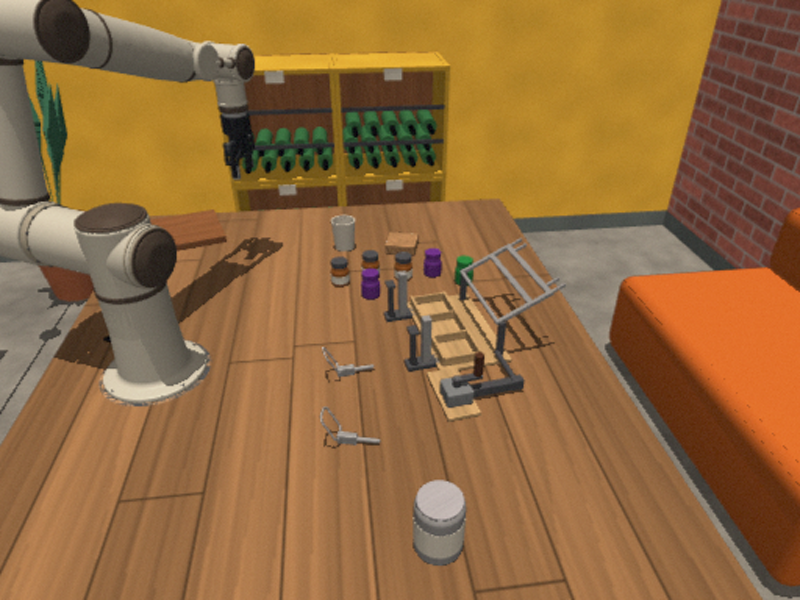

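The top view shows three dark-lidded jars at (269,282), (257,323) and (268,364), in 800x600 pixels. The purple and green look-alikes stand beside them, the carrier is at about (400,250), and the pins are at (458,365) and (551,368). I'll take zoomed crops for measuring.

```bash
python3 - <<'E'
from h import *
a=cv2.imread("pics/top0.png")[125:265,200:360]; cv2.imwrite("pics/c1.png",cv2.resize(a,None,fx=4.2,fy=4.2,interpolation=cv2.INTER_CUBIC))
a=cv2.imread("pics/side0.png")[140:300,200:390]; cv2.imwrite("pics/c2.png",cv2.resize(a,None,fx=3.7,fy=3.7,interpolation=cv2.INTER_CUBIC))
E
```

```text
(no output)
```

View pics/c1.png

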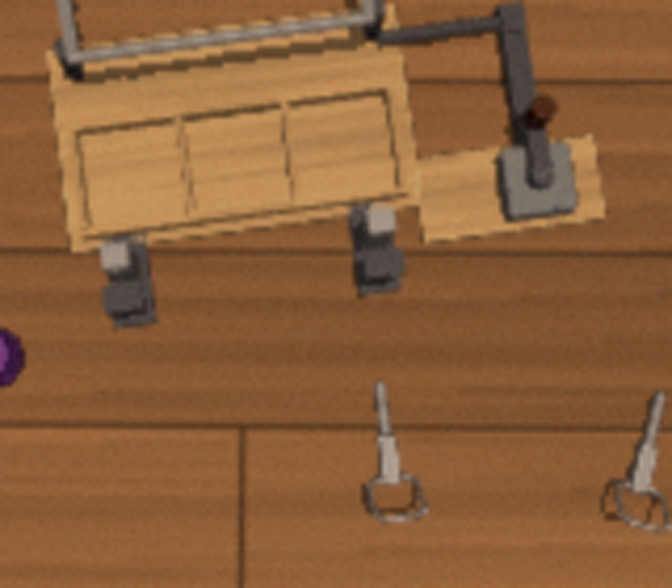

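View pics/c2.png

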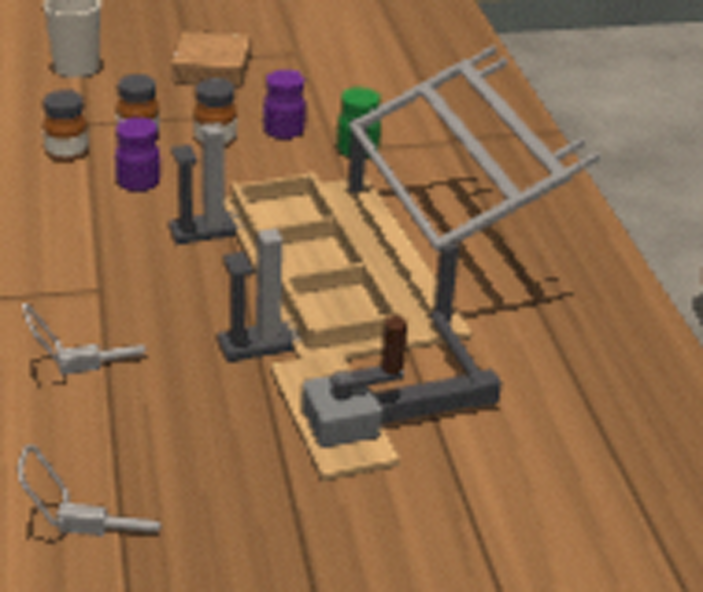

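The top crop shows the stud tops at about (117,254) and (380,219), the knob at (543,107), the pin heads at (389,460) and (643,468), and their shank tips at (380,385) and (658,395). The side crop shows the stud tops at (213,131) and (270,237), and the knob top at (396,321).

```bash
cat >> h.py <<'E'
def blob(img,c,r,lo,hi):  # weighted mean of HSV mask in a window
    u0,v0=int(c[0]-r),int(c[1]-r)
    w=img[v0:int(c[1]+r)+1,u0:int(c[0]+r)+1]
    m=cv2.inRange(cv2.cvtColor(w,cv2.COLOR_RGB2HSV),lo,hi)
    n,l,st,ce=cv2.connectedComponentsWithStats(m)
    if n<2: return None
    k=1+np.argmax(st[1:,4]); return ce[k]+[u0,v0],st[k,4],(l==k,u0,v0)
def pins(s,z=0.012,box=(90,400,195,300)):
    # grey-bright blobs on the counter
    im=s["color"]; h=cv2.cvtColor(im,cv2.COLOR_RGB2HSV)
    m=cv2.inRange(h,(0,0,120),(180,70,255)); q=np.zeros_like(m); a=box; q[a[2]:a[3],a[0]:a[1]]=m[a[2]:a[3],a[0]:a[1]]
    n,l,st,ce=cv2.connectedComponentsWithStats(q)
    return [(ce[k],st[k]) for k in range(1,n) if st[k,4]>8],q
E
python3 - <<'E'
from h import *
s=snap("top"); im=s["color"]
t=snap("side")
nat=lambda u,v:((u+.5)/4.2-.5+200,(v+.5)/4.2-.5+125)
S=[]
for c in((117,254),(380,219)):
    b=blob(im,nat(*c),5,(0,0,115),(180,60,255)); P=ray(s,*b[0],.1245); S.append(P); print("stud",b[:2],P)
d=S[0]-S[1]; yaw=np.arctan2(-d[0],d[1]); Rz=R.from_euler('z',yaw).as_matrix()
print("dist",np.linalg.norm(d),"yaw",np.degrees(yaw)); O=(S[0]+S[1])/2-Rz@[-.075,0,.1245]; print("O",O)
b=blob(im,nat(543,107),5,(0,90,20),(12,255,110)); print("knob",b[:2], ray(s,*b[0],.113), "pred",O+Rz@[-.005,-.235,.113])
# project predicted into side
for P in((-.075,.1,.1245),(-.075,-.1,.1245),(-.005,-.235,.113)):
    u=proj(t,O+Rz@P); print("side crop pred",(u-[200,140]+.5)*3.7-.5)
for c in((269,282),(257,323),(268,364)):
    b=blob(im,(c[0]*.64,c[1]*.64),10,(0,0,30),(180,90,110)); P=ray(s,*b[0],.07); u=proj(t,P); print("jar",b[:2],P,(u-[200,140]+.5)*3.7-.5)
p,q=pins(s,box=(270,380,210,260))
for c,stt in p: print("pin",c,stt,ray(s,*c,.012))
for c in((389,437),(389,478),(380,385),(648,445),(641,487),(658,395),(394,498)): 
    print(c,ray(s,*nat(*c),.02 if c[1]>400 else .01))
E
```

```text
stud (array([226.97058824, 185.38235294]), np.int32(34)) [0.56643864 0.14394411 0.1245    ]
stud (array([290.15625, 177.0625 ]), np.int32(32)) [ 0.59355039 -0.05326162  0.1245    ]
dist 0.19906066127772357 yaw 7.82792235596073
O [6.54295634e-01 5.55561279e-02 5.55111512e-17]
knob (array([328.56818182, 150.84090909]), np.int32(44)) [ 0.67919455 -0.17545771  0.113     ] pred [ 0.68134885 -0.17793504  0.113     ]
side crop pred [211.59571294 128.38666087]
side crop pred [267.88009905 235.21485493]
side crop pred [393.25777593 321.46543174]
jar (array([170.98561151, 179.29496403]), np.int32(139)) [0.59116224 0.33293984 0.07      ] [213.51078086  86.97006446]
jar (array([163.46153846, 206.29370629]), np.int32(143)) [0.50270035 0.3551138  0.07      ] [135.44187604  82.51815935]
jar (array([171.30769231, 232.76923077]), np.int32(143)) [0.41727123 0.32725213 0.07      ] [62.1314736  98.49176564]
pin [291.60294118 230.07352941] [289 216   6  24  68] [ 0.42807765 -0.0645926   0.012     ]
pin [353.83870968 232.74193548] [351 219   7  23  62] [ 0.42051611 -0.27315835  0.012     ]
(389, 437) [ 0.4328252  -0.06622746  0.02      ]
(389, 478) [ 0.40039232 -0.06621089  0.02      ]
(380, 385) [ 0.47439462 -0.05964289  0.01      ]
(648, 445) [ 0.42781657 -0.27177079  0.02      ]
(641, 487) [ 0.39464732 -0.26576567  0.02      ]
(658, 395) [ 0.46772598 -0.28247964  0.01      ]
(394, 498) [ 0.38464968 -0.07016745  0.02      ]
```

```bash
cat >> h.py <<'E'
YAW=np.radians(7.83); O=np.array([.6543,.0556,0]); CR=R.from_euler('z',YAW).as_matrix()
def C(x,y,z): return O+CR@(np.array([x,y,z])/1000)
def M(): return R.from_rotvec(manip.sense()["eef_rot"]).as_matrix()
def plan(W,yaw=None):
    """W: list of world points (m); print tool-axis shifts mm between them; roll needed first"""
    s=manip.sense(); m=M()
    if yaw is not None:
        d=(yaw-np.arctan2(m[1,0],m[0,0])+np.pi/2)%np.pi-np.pi/2
        m=R.from_euler('z',d).as_matrix()@m; print("roll(tool) deg",-np.degrees(d))
    p=np.array(s["tcp_pos"])
    for w in W:
        w=np.array(w,float); w=np.where(np.isnan(w),p,w); print(np.round(w*1000,1),"->",np.round(m.T@(w-p)*1000,1)); p=w
E
python3 - <<'E'
from h import *
s=manip.sense(); m=M(); print(m.round(3)); print("tool x yaw",np.degrees(np.arctan2(m[1,0],m[0,0])))
J=[(.5912,.333),(.5027,.355),(.4173,.327)]
W=[]
for j,y in zip(J,(-86,0,86)):
    c=C(0,y,0)
    W+=[(*j,.19),(*j,.03),(*j,.19),(c[0],c[1],.19),(c[0],c[1],.042),(c[0],c[1],.19)]
plan(W,YAW)
E
```

```text
[[-0.956  0.294 -0.001]
 [ 0.294  0.956 -0.001]
 [ 0.    -0.001 -1.   ]]
tool x yaw 162.87840583279612
roll(tool) deg -24.951594167203865
[591.2 333.  190. ] -> [-388.7 -271.6   40.9]
[591.2 333.   30. ] -> [ -0.    0.2 160. ]
[591.2 333.  190. ] -> [   0.    -0.2 -160. ]
[666.  -29.6 190. ] -> [ -24.7 -369.4    0.4]
[666.  -29.6  42. ] -> [ -0.    0.2 148. ]
[666.  -29.6 190. ] -> [   0.    -0.2 -148. ]
[502.7 355.  190. ] -> [109.4 403.3  -0.5]
[502.7 355.   30. ] -> [ -0.    0.2 160. ]
[502.7 355.  190. ] -> [   0.    -0.2 -160. ]
[654.3  55.6 190. ] -> [-1.094e+02 -3.173e+02  3.000e-01]
[654.3  55.6  42. ] -> [ -0.    0.2 148. ]
[654.3  55.6 190. ] -> [   0.    -0.2 -148. ]
[417.3 327.  190. ] -> [ 1.978e+02  3.012e+02 -3.000e-01]
[417.3 327.   30. ] -> [ -0.    0.2 160. ]
[417.3 327.  190. ] -> [   0.    -0.2 -160. ]
[642.6 140.8 190. ] -> [-1.978e+02 -2.152e+02  2.000e-01]
[642.6 140.8  42. ] -> [ -0.    0.2 148. ]
[642.6 140.8 190. ] -> [   0.    -0.2 -148. ]
```

Call:
carry_out:
  increments:
    - [0,0,0,-8.3,66]
    - [0,0,0,-8.3,66]
    - [0,0,0,-8.35,66]
    - [-38.9,-27.2,4,0,66]
    - [-38.9,-27.2,4,0,66]
    - [-38.9,-27.2,4,0,66]
    - [-38.9,-27.2,4,0,66]
    - [-38.9,-27.2,4,0,66]
    - [-38.9,-27.2,4,0,66]
    - [-38.9,-27.2,4,0,66]
    - [-38.9,-27.2,4,0,66]
    - [-38.9,-27.2,4,0,66]
    - [-38.8,-27.2,4,0,66]
    - [0,0,0,0,66]
    - [0,0,40,0,66]
    - [0,0,40,0,66]
  grip_force: 30

```text
clock: 2.2
tcp_pos: [0.5912, 0.3337, 0.1108]
eef_rot: [-0.215, 3.133, 0.001]
wrist_force: [0.4, -0.1, -0.1]
grip_width: 0.774
finger_force: 0.0
```

```bash
python3 - <<'E'
from h import *
c=C(0,-86,0)
plan([(.5912,.333,np.nan),(.5912,.333,.03),(.5912,.333,.19),(c[0],c[1],.19),(c[0],c[1],.042)],YAW)
s=snap("top","pics/j1.png"); t=snap("side")
a=cv2.resize(s["color"][140:240,130:230],None,fx=4,fy=4,interpolation=2)
b=cv2.resize(t["color"][100:200,200:300],None,fx=4,fy=4,interpolation=2)
cv2.imwrite("pics/j1.png",cv2.cvtColor(np.hstack([a,b]),cv2.COLOR_RGB2BGR))
E
```

```text
roll(tool) deg 0.02825970809453172
[591.2 333.  110.8] -> [ 0.1 -0.7 -0. ]
[591.2 333.   30. ] -> [ 0.1 -0.  80.8]
[591.2 333.  190. ] -> [-1.0e-01  1.0e-01 -1.6e+02]
[666.  -29.6 190. ] -> [-2.470e+01 -3.694e+02 -2.000e-01]
[666.  -29.6  42. ] -> [ 1.00e-01 -1.00e-01  1.48e+02]
```

View pics/j1.png

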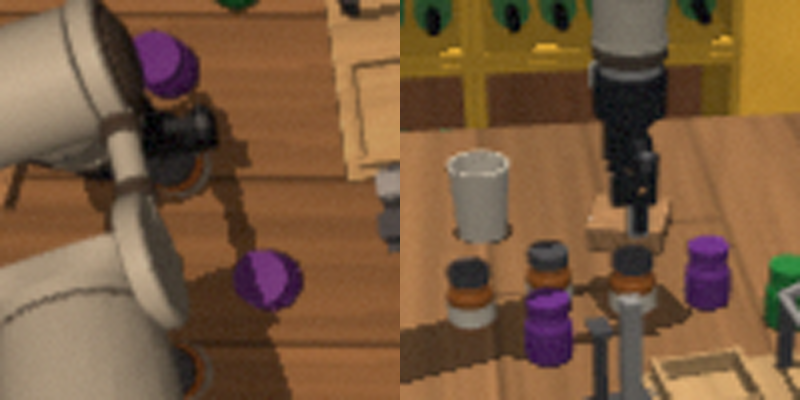

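The gripper hangs centred over the first jar (side crop (632,280)), with the fingers on both sides. I'll descend, grip and carry.

Call:
carry_out:
  increments:
    - [0,-0.7,40,0,66]
    - [0,0,40.8,0,66]
    - [0,0,0,0,44]
    - [0,0,0,0,44]
    - [0,0,0,0,44]
    - [0,0,0,0,44]
    - [0,0,-20,0,44]
    - [0,0,-45,0,44]
    - [0,0,-50,0,44]
    - [0,0,-45,0,44]
    - [-2.7,-46.2,0,0,44]
    - [-3.1,-46.2,0,0,44]
    - [-3.1,-46.2,0,0,44]
    - [-3.1,-46.2,0,0,44]
    - [-3.1,-46.2,0,0,44]
    - [-3.1,-46.2,0,0,44]
    - [-3.1,-46.2,0,0,44]
    - [-3.1,-46,0,0,44]
    - [0,0,30,0,44]
    - [0,0,30,0,44]
  grip_force: 40

```text
clock: 4.8
tcp_pos: [0.6671, -0.0314, 0.1322]
eef_rot: [-0.212, 3.131, -0.001]
wrist_force: [-0.4, -0.2, -2.1]
grip_width: 0.555
finger_force: 42.1
```

```bash
python3 - <<'E'
from h import *
c=C(0,-86,0)
plan([(c[0],c[1],np.nan),(c[0],c[1],.042)],YAW)
E
```

```text
roll(tool) deg -0.08361040032198541
[666.  -29.6 132.2] -> [ 0.8  2.  -0. ]
[666.  -29.6  42. ] -> [ 0.3  0.1 90.2]
```

Call:
carry_out:
  increments:
    - [0,0,30,0,44]
    - [0,0,30,0,44]
    - [0,0,21,0,44]
    - [0,0,10,0,44]
    - [0,0,0,0,44]
    - [0,0,0,0,64]
    - [0,0,0,0,64]
    - [0,0,0,0,64]
    - [0,0,-49,0,64]
    - [0,0,-50,0,64]
    - [0,0,-50,0,64]
    - [12,44.8,0,0,66]
    - [12.2,44.8,0,0,66]
    - [12.2,44.8,0,0,66]
    - [12.2,44.8,0,0,66]
    - [12.2,44.8,0,0,66]
    - [12.2,44.8,0,0,66]
    - [12.2,44.8,0,0,66]
    - [12.2,44.8,0,0,66]
    - [12.2,44.9,0,0,66]

```text
clock: 7.3
tcp_pos: [0.502, 0.3557, 0.1889]
eef_rot: [-0.214, 3.134, 0.0]
wrist_force: [0.7, 0.0, -0.0]
grip_width: 0.772
finger_force: 0.0
```

```bash
python3 - <<'E'
from h import *
c=C(0,0,0)
plan([(.5027,.355,np.nan),(.5027,.355,.03),(.5027,.355,.19),(c[0],c[1],.19),(c[0],c[1],.041)],YAW)
s=snap("top")
u=proj(s,C(0,-86,80)); b=blob(s["color"],u,11,(0,0,20),(180,90,115)); print(u,b[:2] if b else None)
E
```

```text
roll(tool) deg -0.0018661247791643245
[502.7 355.  188.9] -> [-0.6 -0.7  0. ]
[502.7 355.   30. ] -> [ 1.000e-01 -0.000e+00  1.589e+02]
[502.7 355.  190. ] -> [-1.0e-01  0.0e+00 -1.6e+02]
[654.3  55.6 190. ] -> [-109.4 -317.3    0. ]
[654.3  55.6  41. ] -> [ 1.00e-01 -0.00e+00  1.49e+02]
[282.07846712 156.58474457] (array([281.8       , 155.73571429]), np.int32(140))
```

Jar 1 sits in its slot. Next is jar 2.

Call:
carry_out:
  increments:
    - [0,0,50,0,66]
    - [0,0,50,0,66]
    - [0,0,40,0,66]
    - [0,0,19,0,66]
    - [0,0,0,0,44]
    - [0,0,0,0,44]
    - [0,0,0,0,44]
    - [0,0,0,0,44]
    - [0,0,-20,0,44]
    - [0,0,-45,0,44]
    - [0,0,-50,0,44]
    - [0,0,-45,0,44]
    - [-15,-44,0,0,44]
    - [-15.8,-45.7,0,0,44]
    - [-15.8,-45.7,0,0,44]
    - [-15.8,-45.7,0,0,44]
    - [-15.8,-45.7,0,0,44]
    - [-15.8,-45.7,0,0,44]
    - [-15.4,-44.8,0,0,44]
    - [0,0,20,0,44]

```text
clock: 9.85
tcp_pos: [0.6573, 0.0513, 0.173]
eef_rot: [-0.207, 3.128, -0.003]
wrist_force: [-0.2, 1.1, -3.2]
grip_width: 0.558
finger_force: 42.7
```

Call:
carry_out:
  increments:
    - [0,0,40,0,44]
    - [0,0,45,0,44]
    - [0,0,34,0,44]
    - [0,0,10,0,44]
    - [0,0,0,0,44]
    - [0,0,0,0,64]
    - [0,0,0,0,64]
    - [0,0,0,0,64]
    - [0,0,-49,0,64]
    - [0,0,-50,0,64]
    - [0,0,-50,0,64]
    - [24.7,37.6,0,0,66]
    - [24.7,37.6,0,0,66]
    - [24.7,37.7,0,0,66]
    - [24.7,37.7,0,0,66]
    - [24.7,37.7,0,0,66]
    - [24.7,37.7,0,0,66]
    - [24.7,37.6,0,0,66]
    - [24.7,37.6,0,0,66]
    - [0,0,20,0,66]

```text
clock: 12.35
tcp_pos: [0.4168, 0.329, 0.1712]
eef_rot: [-0.22, 3.13, 0.003]
wrist_force: [0.5, -0.1, -0.0]
grip_width: 0.777
finger_force: 0.0
```

```bash
python3 - <<'E'
from h import *
c=C(0,86,0)
plan([(.4173,.327,np.nan),(.4173,.327,.03),(.4173,.327,.19),(c[0],c[1],.19),(c[0],c[1],.041)],YAW)
s=snap("top")
for y in(-86,0):
  u=proj(s,C(0,y,80)); b=blob(s["color"],u,11,(0,0,20),(180,90,115)); print(u,b[:2] if b else None)
E
```

```text
roll(tool) deg 0.22498167507564445
[417.3 327.  171.2] -> [-0.3 -2.  -0. ]
[417.3 327.   30. ] -> [  0.5  -0.3 141.2]
[417.3 327.  190. ] -> [  -0.6    0.3 -160. ]
[642.6 140.8 190. ] -> [-197.8 -215.2    0.4]
[642.6 140.8  41. ] -> [  0.6  -0.3 149. ]
[282.07846712 156.58474457] (array([281.8       , 155.73571429]), np.int32(140))
[255.84244867 160.04183309] (array([255.58695652, 159.71014493]), np.int32(138))
```

Call:
carry_out:
  increments:
    - [0,-0.5,50,0,66]
    - [0,0,50,0,66]
    - [0,0,41,0,66]
    - [0,0,0,0,44]
    - [0,0,0,0,44]
    - [0,0,0,0,44]
    - [0,0,0,0,44]
    - [0,0,-20,0,44]
    - [0,0,-45,0,44]
    - [0,0,-50,0,44]
    - [0,0,-45,0,44]
    - [-27,-29,0,0,44]
    - [-28.5,-31,0,0,44]
    - [-28.5,-31,0,0,44]
    - [-28.5,-31,0,0,44]
    - [-28.5,-31,0,0,44]
    - [-28.5,-31,0,0,44]
    - [-28.3,-31,0,0,44]
    - [0,0,20,0,44]
    - [0,0,30,0,44]

```text
clock: 14.9
tcp_pos: [0.6434, 0.1399, 0.1388]
eef_rot: [-0.214, 3.132, 0.0]
wrist_force: [-0.3, 0.0, -1.9]
grip_width: 0.563
finger_force: 42.0
```

Call:
carry_out:
  increments:
    - [0,0,40,0,44]
    - [0,0,40,0,44]
    - [0,0,10,0,44]
    - [0,0,9,0,44]
    - [0,0,0,0,44]
    - [0,0,0,0,64]
    - [0,0,0,0,64]
    - [0,0,0,0,64]
    - [0,0,-49,0,64]
    - [0,0,-50,0,64]
    - [0,0,-50,0,64]
    - [1,-45,0,0,45]
    - [1,-46,0,0,45]
    - [1,-46,0,0,45]
    - [1,-46,0,0,45]
    - [1,-46,0,0,45]
    - [0,-46,0,0,45]
    - [0,-46,0,0,45]
    - [0,0,0,0,45]

```text
clock: 17.27
tcp_pos: [0.6815, -0.1826, 0.1885]
eef_rot: [-0.208, 3.134, -0.002]
wrist_force: [0.7, 0.2, 0.4]
grip_width: 0.531
finger_force: 0.0
```

```bash
python3 - <<'E'
from h import *
k=C(-5,-235,0)
plan([(k[0],k[1],np.nan),(k[0],k[1],.072)],YAW)
s=snap("top"); t=snap("side")
for y in(-86,0,86):
  u=proj(s,C(0,y,80)); b=blob(s["color"],u,11,(0,0,20),(180,90,115)); print(u,b[:2] if b else None)
a=cv2.resize(s["color"][110:250,200:350],None,fx=2.6,fy=2.6,interpolation=2)
b=cv2.resize(t["color"][140:280,220:370],None,fx=2.6,fy=2.6,interpolation=2)
cv2.imwrite("pics/k1.png",cv2.cvtColor(np.hstack([a,b]),cv2.COLOR_RGB2BGR))
E
```

```text
roll(tool) deg -0.24662026385429095
[ 681.4 -177.9  188.5] -> [-0.6  4.7 -0. ]
[ 681.4 -177.9   72. ] -> [0.000e+00 1.000e-01 1.165e+02]
[282.07846712 156.58474457] (array([281.78417266, 155.71942446]), np.int32(139))
[255.84244867 160.04183309] (array([255.41605839, 159.6350365 ]), np.int32(137))
[229.61020211 163.49842458] (array([229.27205882, 162.27941176]), np.int32(136))
```

View pics/k1.png

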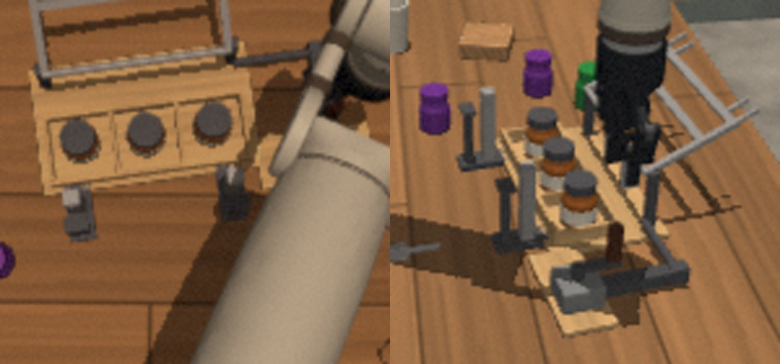

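All three jars stand in the compartments, at (77,138), (145,131) and (212,122) in the left crop. The gripper is above the knob, so I'll descend and grip it.

Call:
carry_out:
  increments:
    - [0,3.5,40,0,45]
    - [0,0,40,0,45]
    - [0,0,36,0,45]
    - [0,0,0,0,45]
    - [0,0,0,0,15]
    - [0,0,0,0,15]
    - [0,0,0,0,15]
    - [0,0,0,0,15]
  grip_force: 20

```text
clock: 18.38
tcp_pos: [0.683, -0.1778, 0.0755]
eef_rot: [-0.214, 3.129, -0.008]
wrist_force: [2.1, -5.2, -2.4]
grip_width: 0.226
finger_force: 21.8
```

```bash
python3 - <<'E'
from h import *
s=manip.sense(); print(s["wrist_force"],s["torque"],M().T@s["wrist_force"])
p=s["tcp_pos"]; print((CR.T@(p-O)*1000).round(1))
# crank circle rows in tool axes (tool x=-carrier x, tool y=carrier y)
for a in range(0,360,20): 
    f=lambda d:45*np.array([np.cos(np.radians(d)),-np.sin(np.radians(d))])
    d=f(a+20)-f(a); print([round(-d[0],1),round(d[1],1)],end=" ")
E
```

```text
[ 2.05064041 -5.22260738 -2.42955679] [-0.71792283 -0.27213743  0.03347449] [-1.31055749 -5.43975651  2.46474913]
[  -3.3 -235.1   75.5]
[np.float64(2.7), np.float64(-15.4)] [np.float64(7.8), np.float64(-13.5)] [np.float64(12.0), np.float64(-10.0)] [np.float64(14.7), np.float64(-5.3)] [np.float64(15.6), np.float64(0.0)] [np.float64(14.7), np.float64(5.3)] [np.float64(12.0), np.float64(10.0)] [np.float64(7.8), np.float64(13.5)] [np.float64(2.7), np.float64(15.4)] [np.float64(-2.7), np.float64(15.4)] [np.float64(-7.8), np.float64(13.5)] [np.float64(-12.0), np.float64(10.0)] [np.float64(-14.7), np.float64(5.3)] [np.float64(-15.6), np.float64(0.0)] [np.float64(-14.7), np.float64(-5.3)] [np.float64(-12.0), np.float64(-10.0)] [np.float64(-7.8), np.float64(-13.5)] [np.float64(-2.7), np.float64(-15.4)]
```

Call:
carry_out:
  increments:
    - [3.7,-15.4,0,0,15]
    - [8.3,-13.5,0,0,15]
    - [12,-10,0,0,15]
    - [14.7,-5.3,0,0,15]
    - [15.6,0,0,0,15]
    - [14.7,5.3,0,0,15]
    - [12,10,0,0,15]
    - [7.8,13.5,0,0,15]
    - [2.7,15.4,0,0,15]

```text
clock: 19.5
tcp_pos: [0.5933, -0.1886, 0.0754]
eef_rot: [-0.212, 3.126, -0.005]
wrist_force: [12.3, -1.1, -7.6]
grip_width: 0.224
finger_force: 21.6
```

```bash
python3 - <<'E'
from h import *
s=manip.sense(); print(M().T@s["wrist_force"])
print((CR.T@(s["tcp_pos"]-O)*1000).round(1))
t=snap("side"); a=cv2.resize(t["color"][130:290,200:390],None,fx=3,fy=3,interpolation=2)
cv2.imwrite("pics/k2.png",cv2.cvtColor(a,cv2.COLOR_RGB2BGR))
E
```

```text
[-12.02448518  -2.71527642   7.69073459]
[ -93.7 -233.6   75.4]
```

View pics/k2.png

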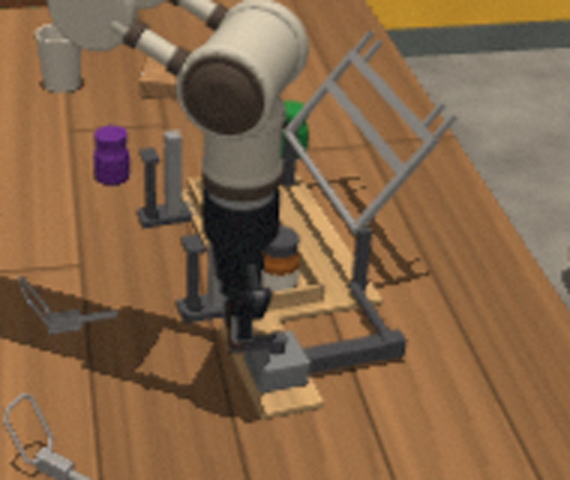

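The picture shows the crank half a turn round and the frame rising. I'll carry on.

Call:
carry_out:
  increments:
    - [-2.7,15.4,0,0,15]
    - [-7.8,13.5,0,0,15]
    - [-12,10,0,0,15]
    - [-14.7,5.3,0,0,15]
    - [-15.6,0,0,0,15]
    - [-14.7,-5.3,0,0,15]
    - [-12,-10,0,0,15]
    - [-7.8,-13.5,0,0,15]
    - [-2.7,-15.4,0,0,15]
    - [2.7,-15.4,0,0,15]
    - [7.8,-13.5,0,0,15]
    - [12,-10,0,0,15]
    - [14.7,-5.3,0,0,15]
    - [15.6,0,0,0,15]
    - [14.7,5.3,0,0,15]
    - [12,10,0,0,15]
    - [7.8,13.5,0,0,15]
    - [2.7,15.4,0,0,15]

```text
clock: 21.8
tcp_pos: [0.5933, -0.1887, 0.0753]
eef_rot: [-0.212, 3.126, -0.005]
wrist_force: [13.4, -0.6, -6.0]
grip_width: 0.231
finger_force: 21.7
```

```bash
python3 - <<'E'
from h import *
s=manip.sense(); print(M().T@s["wrist_force"])
print((CR.T@(s["tcp_pos"]-O)*1000).round(1))
t=snap("side"); a=cv2.resize(t["color"][130:290,200:390],None,fx=3,fy=3,interpolation=2)
cv2.imwrite("pics/k3.png",cv2.cvtColor(a,cv2.COLOR_RGB2BGR))
E
```

```text
[-13.15627676  -2.36718577   6.11842852]
[ -93.7 -233.8   75.3]
```

View pics/k3.png

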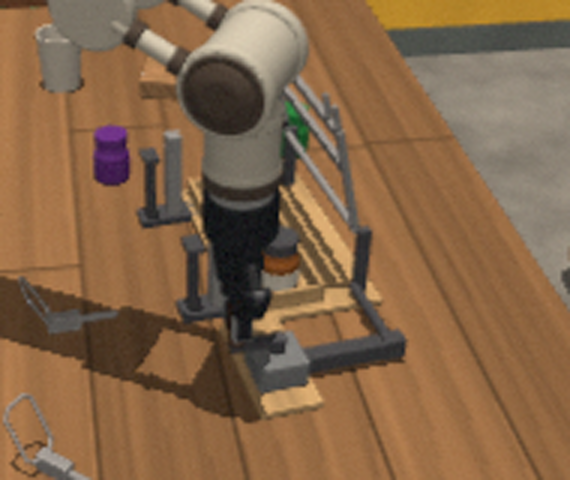

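The frame is now nearly upright and the crank is at 1.5 turns.

Call:
carry_out:
  increments:
    - [-2.7,15.4,0,0,15]
    - [-7.8,13.5,0,0,15]
    - [-12,10,0,0,15]
    - [-14.7,5.3,0,0,15]
    - [-15.6,0,0,0,15]
    - [-14.7,-5.3,0,0,15]

```text
clock: 22.6
tcp_pos: [0.6534, -0.1416, 0.0752]
eef_rot: [-0.215, 3.132, -0.005]
wrist_force: [-2.8, -4.1, 3.3]
grip_width: 0.226
finger_force: 22.4
```

Call:
carry_out:
  increments:
    - [-12,-10,0,0,15]
    - [-7.8,-13.5,0,0,15]
    - [-2.7,-15.4,0,0,15]
    - [2.7,-15.4,0,0,15]
    - [7.8,-13.5,0,0,15]
    - [12,-10,0,0,15]
    - [14.7,-5.3,0,0,15]
    - [15.6,0,0,0,15]
    - [14.7,5.3,0,0,15]
    - [12,10,0,0,15]
    - [7.8,13.5,0,0,15]
    - [2.7,15.4,0,0,15]

```text
clock: 24.1
tcp_pos: [0.5933, -0.1887, 0.0753]
eef_rot: [-0.212, 3.126, -0.005]
wrist_force: [12.8, 0.4, -4.9]
grip_width: 0.23
finger_force: 21.8
```

Call:
carry_out:
  increments:
    - [-2.7,15.4,0,0,15]
    - [-7.8,13.5,0,0,15]
    - [-12,10,0,0,15]
    - [-14.7,5.3,0,0,15]
    - [-15.6,0,0,0,15]
    - [-14.7,-5.3,0,0,15]
    - [-12,-10,0,0,15]
    - [-7.8,-13.5,0,0,15]
    - [-2.7,-15.4,0,0,15]
    - [0,-5,0,0,15]
    - [0,0,0,0,15]

```text
clock: 25.48
tcp_pos: [0.6833, -0.1825, 0.0754]
eef_rot: [-0.213, 3.126, -0.005]
wrist_force: [6.6, -1.1, 1.3]
grip_width: 0.227
finger_force: 22.2
```

```bash
python3 - <<'E'
from h import *
s=manip.sense(); print(M().T@s["wrist_force"])
print((CR.T@(s["tcp_pos"]-O)*1000).round(1))
E
```

```text
[-6.38672456 -1.99183833 -1.26466376]
[  -3.7 -239.8   75.4]
```

Call:
carry_out:
  increments:
    - [0,-1.5,0,0,15]
    - [0,0,0,0,15]
    - [0,0,0,0,15]

```text
clock: 25.85
tcp_pos: [0.6833, -0.1826, 0.0754]
eef_rot: [-0.214, 3.127, -0.003]
wrist_force: [6.7, 1.8, 1.9]
grip_width: 0.229
finger_force: 22.3
```

```bash
python3 - <<'E'
from h import *
s=manip.sense(); print(M().T@s["wrist_force"])
print((CR.T@(s["tcp_pos"]-O)*1000).round(1))
E
```

```text
[-6.94430586  0.8588159  -1.86399842]
[  -3.7 -239.9   75.4]
```

The crank is at its stop. I'll release it and probe the right stud by closing the fingers gently around it, which gives its exact y.

Call:
carry_out:
  increments:
    - [0,0.5,0,0,45]
    - [0,0,0,0,45]
    - [0,0,-40,0,45]
    - [0,0,-60,0,45]
    - [18,35,0,0,45]
    - [18,35,0,0,45]
    - [18,35,0,0,45]
    - [17.5,35,0,0,45]
    - [0,0,35,0,45]
    - [0,0,28,0,45]
    - [0,0,0,0,45]
    - [0,0,0,0,15]
    - [0,0,0,0,15]
    - [0,0,0,0,15]
    - [0,0,0,0,15]
  grip_force: 20

```text
clock: 27.72
tcp_pos: [0.5917, -0.0547, 0.1114]
eef_rot: [-0.214, 3.132, -0.006]
wrist_force: [0.3, -5.8, -1.0]
grip_width: 0.226
finger_force: 23.7
```

```bash
python3 - <<'E'
from h import *
s=manip.sense(); print(M().T@s["wrist_force"])
print((CR.T@(s["tcp_pos"]-O)*1000).round(1),s["tcp_pos"], M()@[1,0,0])
t=snap("side","pics/st.png"); a=cv2.resize(t["color"][130:290,200:390],None,fx=3,fy=3,interpolation=2)
cv2.imwrite("pics/st.png",cv2.cvtColor(a,cv2.COLOR_RGB2BGR))
E
```

```text
[ 0.52288716 -5.80600645  1.0567233 ]
[ -77.  -100.7  111.4] [ 0.59171969 -0.05469279  0.11141236] [-0.99070876 -0.13597869 -0.00243963]
```

View pics/st.png

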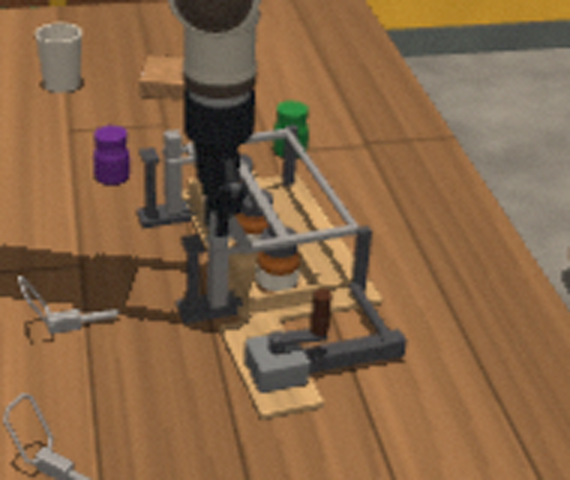

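The frame lies down and the right stud is gripped. I'll probe the left stud the same way.

Call:
carry_out:
  increments:
    - [0,0,0,0,45]
    - [0,0,0,0,45]
    - [0,0,-40,0,45]
    - [0,40,0,0,45]
    - [0,40,0,0,45]
    - [0,40,0,0,45]
    - [0,40,0,0,45]
    - [0,40,0,0,45]
    - [0,0,38,0,45]
    - [0,0,2,0,45]
    - [0,0,0,0,15]
    - [0,0,0,0,15]
    - [0,0,0,0,15]
    - [0,0,0,0,15]

```text
clock: 29.52
tcp_pos: [0.5643, 0.1435, 0.1111]
eef_rot: [-0.213, 3.133, -0.004]
wrist_force: [-0.9, -5.1, -2.0]
grip_width: 0.229
finger_force: 22.8
```

```bash
python3 - <<'E'
from h import *
s=manip.sense(); print(M().T@s["wrist_force"])
print((CR.T@(s["tcp_pos"]-O)*1000).round(1),s["tcp_pos"], M()@[1,0,0])
E
```

```text
[ 1.58911777 -4.94090444  2.04410186]
[-77.2  99.3 111.1] [0.56433834 0.14345672 0.11105523] [-0.99080273 -0.13530611 -0.00148581]
```

Call:
carry_out:
  increments:
    - [0,0,0,0,50]
    - [0,0,0,0,50]
    - [0,0,-40,0,50]
    - [0,0,-40,0,50]
    - [25,35,0,0,50]
    - [35,35,0,0,50]
    - [35,35,0,0,50]
    - [0,0,0,0,50]

```text
clock: 30.52
tcp_pos: [0.4528, 0.2384, 0.1899]
eef_rot: [-0.22, 3.134, 0.001]
wrist_force: [0.7, -0.5, -0.2]
grip_width: 0.589
finger_force: 0.0
```

```bash
cat >> h.py <<'E'
O=O+CR@np.array([0,-.0009,0])
def pinpose(s,box=(255,400,200,300)):
    q=[]
    p,m=pins(s,box=box); n,l,st,ce=cv2.connectedComponentsWithStats(m)
    for k in range(1,n):
        if st[k,4]<30: continue
        v,u=np.nonzero(l==k); P=np.array([ray(s,a,b,.012)[:2] for a,b in zip(u,v)]); c=P.mean(0)
        w,V=np.linalg.eigh(np.cov((P-c).T)); d=V[:,1]*np.sign(V[0,1]); e=(P-c)@d
        q.append((c,d)); print("pin c",c.round(4),"yaw",np.degrees(np.arctan2(d[1],d[0])).round(1),"ext",e.min().round(4),e.max().round(4),len(u))
    return q
E
python3 - <<'E'
from h import *
s=snap("top"); pinpose(s); t=snap("side")
a=cv2.resize(s["color"][200:270,260:380],None,fx=5,fy=5,interpolation=2)
b=cv2.resize(t["color"][210:300,190:310],None,fx=5,fy=5,interpolation=2)[:250]
cv2.imwrite("pics/p1.png",cv2.cvtColor(np.vstack([a,b]),cv2.COLOR_RGB2BGR))
print(manip.sense()["tcp_pos"])
E
```

```text
pin c [ 0.4069 -0.297 ] yaw -38.8 ext -0.0319 0.0476 67
pin c [ 0.4141 -0.0661] yaw 3.6 ext -0.0161 0.018 45
[0.45532384 0.23677007 0.19016625]
```

View pics/p1.png

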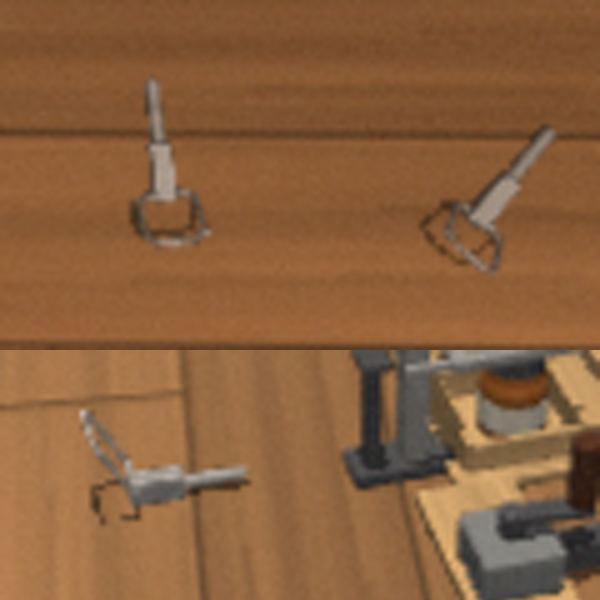

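Pin A is still at its place. Pin B has been knocked and now lies at yaw of about -38°. I'll fetch pin A first.

```bash
python3 - <<'E'
from h import *
plan([(.414,-.0661,.19),(.414,-.0661,.005)],np.radians(5.5))
E
```

```text
roll(tool) deg 2.3815580223534036
[414.  -66.1 190. ] -> [ 7.020e+01 -2.975e+02  1.000e-01]
[414.  -66.1   5. ] -> [  0.3   0.  185. ]
```

Call:
carry_out:
  increments:
    - [0,0,0,2.3,40]
    - [10,-42.5,0,0,40]
    - [10,-42.5,0,0,40]
    - [10,-42.5,0,0,40]
    - [10,-42.5,0,0,40]
    - [10,-42.5,0,0,40]
    - [10,-42.5,0,0,40]
    - [10.2,-42.5,0,0,40]
    - [0,0,40,0,40]
    - [0,0,40,0,40]
    - [0,0,30,0,40]
    - [0,0,0,0,40]

```text
clock: 32.12
tcp_pos: [0.4122, -0.0666, 0.0778]
eef_rot: [0.149, -3.134, -0.004]
wrist_force: [0.2, 0.5, -0.1]
grip_width: 0.467
finger_force: 0.0
```

```bash
python3 - <<'E'
from h import *
plan([(.414,-.0661,np.nan),(.414,-.0661,.005)],np.radians(5.5))
t=snap("side"); s=snap("top")
b=cv2.resize(t["color"][180:270,180:300],None,fx=5,fy=5,interpolation=2)
cv2.imwrite("pics/p2.png",cv2.cvtColor(b,cv2.COLOR_RGB2BGR))
for P in((.414,-.0661,.02),(.431,-.0645,.01),(.476,-.0596,.01)): print((proj(t,P)-[180,180]+.5)*5-.5)
E
```

```text
roll(tool) deg -0.06733968531058848
[414.  -66.1  77.8] -> [-1.8  0.3 -0. ]
[414.  -66.1   5. ] -> [-0.3 -0.2 72.8]
[202.28363756 273.63102373]
[227.87630435 281.51834878]
[292.70489622 271.71200557]
```

View pics/p2.png

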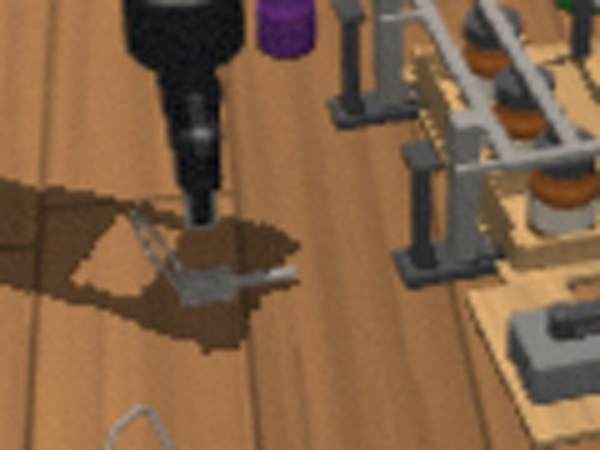

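Call:
carry_out:
  increments:
    - [-1.8,0.3,35,0,40]
    - [0,0,28,0,40]
    - [0,0,9.5,0,40]
    - [0,0,0,0,40]
    - [0,0,0,0,8]
    - [0,0,0,0,8]
    - [0,0,0,0,8]
    - [0,0,0,0,8]
  grip_force: 50

```text
clock: 33.22
tcp_pos: [0.4168, -0.0665, 0.0085]
eef_rot: [-0.152, 3.135, -0.002]
wrist_force: [-0.9, 1.0, 7.0]
grip_width: 0.149
finger_force: 50.4
```

```bash
python3 - <<'E'
from h import *
s=manip.sense(); print(s["tcp_pos"],s["grip_width"]*85,M().T@s["wrist_force"])
E
```

```text
[ 0.41677099 -0.06650919  0.00851448] 12.677977140453713 [ 0.76237357  1.10202692 -6.97459864]
```

Call:
carry_out:
  increments:
    - [0,0,-15,0,8]
    - [0,0,-45,0,8]
    - [0,0,-45,0,8]
    - [0,0,0,-2.3,8]
    - [0,0,0,0,8]

```text
clock: 33.85
tcp_pos: [0.4157, -0.0659, 0.1131]
eef_rot: [-0.214, 3.133, -0.001]
wrist_force: [0.7, -0.0, -1.3]
grip_width: 0.148
finger_force: 49.4
```

```bash
python3 - <<'E'
from h import *
plan([C(-161,-100,113.6)],YAW)
s=manip.sense();print(s["tcp_pos"],s["wrist_force"])
E
```

```text
roll(tool) deg -0.01892790802429645
[508.5 -66.3 113.6] -> [-91.9 -13.   -0.3]
[ 0.4157129  -0.06589945  0.11314398] [ 0.69059407 -0.01012657 -1.33854708]
```

Call:
carry_out:
  increments:
    - [-30,-4.3,0,0,8]
    - [-31,-4.3,0,0,8]
    - [-30.9,-4.4,0,0,8]
    - [0,0,2.4,0,8]
    - [0,0,0,0,8]

```text
clock: 34.48
tcp_pos: [0.5068, -0.0657, 0.1086]
eef_rot: [0.214, -3.131, -0.002]
wrist_force: [-1.2, -0.6, -1.2]
grip_width: 0.145
finger_force: 49.4
```

```bash
python3 - <<'E'
from h import *
plan([C(-161,-100,110.7),C(-101,-100,110.7)],YAW)
t=snap("side"); s=snap("top")
b=cv2.resize(t["color"][160:250,220:300],None,fx=5,fy=5,interpolation=2)
a=cv2.resize(s["color"][160:250,260:340],None,fx=5,fy=5,interpolation=2)
cv2.imwrite("pics/p3.png",cv2.cvtColor(np.hstack([a,b]),cv2.COLOR_RGB2BGR))
E
```

```text
roll(tool) deg -0.009885206390139836
[508.5 -66.3 110.7] -> [-1.7 -0.8 -2.1]
[568.  -58.1 110.7] -> [-60.    0.   -0.2]
```

View pics/p3.png

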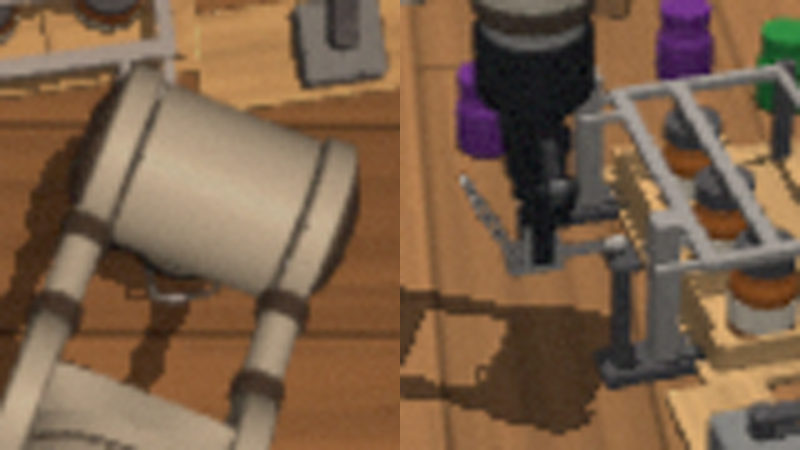

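Pin A is held level in front of the right stud, with its tip at about (620,244) in the right-hand crop. I'll correct the height and re-measure before entering the hole.

Call:
carry_out:
  increments:
    - [-1.7,-0.5,-2.1,0,8]
    - [0,0,0,0,8]
    - [0,0,0,0,8]

```text
clock: 34.95
tcp_pos: [0.51, -0.0665, 0.1119]
eef_rot: [-0.214, 3.134, -0.0]
wrist_force: [0.1, 0.3, -0.9]
grip_width: 0.146
finger_force: 49.4
```

```bash
python3 - <<'E'
from h import *
plan([C(-161,-100,110.7),C(-101,-100,110.7)],YAW)
E
```

```text
roll(tool) deg -0.005605759434832262
[508.5 -66.3 110.7] -> [1.4 0.4 1.2]
[568.  -58.1 110.7] -> [-60.   0.   0.]
```

Call:
carry_out:
  increments:
    - [-5,0.4,1,0,8]
    - [-5,0,0,0,8]
    - [0,0,0,0,8]
    - [0,0,0,0,8]
    - [0,0,0,0,8]

```text
clock: 35.58
tcp_pos: [0.5198, -0.0647, 0.1107]
eef_rot: [0.215, -3.134, -0.0]
wrist_force: [1.2, 0.3, -0.4]
grip_width: 0.144
finger_force: 49.4
```

```bash
python3 - <<'E'
from h import *
plan([C(-101,-100,110.7)],YAW)
E
```

```text
roll(tool) deg 0.0022859728941740814
[568.  -58.1 110.7] -> [-48.7  -0.1  -0. ]
```

Aligned. Now I'll advance into the hole.

Call:
carry_out:
  increments:
    - [-5,0,0,0,8]
    - [-5,0,0,0,8]
    - [-5,0,0,0,8]
    - [-5,0,0,0,8]
    - [0,0,0,0,8]

```text
clock: 36.2
tcp_pos: [0.54, -0.0619, 0.1107]
eef_rot: [-0.215, 3.134, -0.0]
wrist_force: [0.0, 0.2, 0.3]
grip_width: 0.142
finger_force: 49.4
```

```bash
python3 - <<'E'
from h import *
plan([C(-101,-100,110.7)],YAW)
s=manip.sense(); print(M().T@s["wrist_force"],s["torque"])
E
```

```text
roll(tool) deg 0.01366694051596406
[568.  -58.1 110.7] -> [-28.2  -0.    0. ]
[-0.06239384  0.15991023 -0.30745408] [0.02817292 0.00770152 0.01475963]
```

Call:
carry_out:
  increments:
    - [-6,0,0,0,8]
    - [-6,0,0,0,8]
    - [-6,0,0,0,8]
    - [-4,0,0,0,8]
    - [-2,0,0,0,8]
    - [-2,0,0,0,8]
    - [0,0,0,0,8]

```text
clock: 37.08
tcp_pos: [0.5655, -0.0584, 0.1107]
eef_rot: [0.215, -3.134, 0.0]
wrist_force: [-0.2, -0.1, -1.2]
grip_width: 0.145
finger_force: 49.4
```

```bash
python3 - <<'E'
from h import *
plan([C(-101,-100,110.7)],YAW)
s=manip.sense(); print(M().T@s["wrist_force"],s["torque"])
E
```

```text
roll(tool) deg 0.002461415039064409
[568.  -58.1 110.7] -> [-2.5 -0.  -0. ]
[ 0.25274067 -0.05078104  1.20903386] [ 0.03825773 -0.02104294 -0.00099135]
```

Call:
carry_out:
  increments:
    - [-2,0,0,0,8]
    - [-1.5,0,0,0,8]
    - [-1.5,0,0,0,8]
    - [-1.5,0,0,0,8]
    - [0,0,0,0,8]
    - [0,0,0,0,8]

```text
clock: 37.83
tcp_pos: [0.568, -0.058, 0.1106]
eef_rot: [0.215, -3.124, -0.0]
wrist_force: [-16.5, -3.4, 11.2]
grip_width: 0.144
finger_force: 51.0
```

```bash
python3 - <<'E'
from h import *
plan([C(-101,-100,110.7)],YAW)
s=manip.sense(); print(M().T@s["wrist_force"],s["torque"])
E
```

```text
roll(tool) deg 0.03928555841888571
[568.  -58.1 110.7] -> [-0.  -0.1 -0.1]
[ 16.94749524  -1.10280536 -11.02842885] [-0.36382224  2.65476426  0.04296174]
```

Pin A is home: contact force appeared exactly at the expected depth. I'll release it, rise, and go behind the loop.

Call:
carry_out:
  increments:
    - [2,0,0,0,8]
    - [0,0,0,0,34]
    - [0,0,0,0,34]
    - [0,0,0,0,34]
    - [0,0,-40,0,34]
    - [0,0,-50,0,34]
    - [0,0,-12,0,34]
    - [30,0,0,0,20]
    - [30,0,0,0,0]
    - [32,0,0,0,0]
    - [0,0,0,0,0]

```text
clock: 39.2
tcp_pos: [0.4772, -0.0702, 0.2118]
eef_rot: [0.213, -3.133, -0.001]
wrist_force: [0.2, 0.5, 0.1]
grip_width: -0.002
finger_force: 0.0
```

```bash
python3 - <<'E'
from h import *
plan([C(-75-118,-100,112+46),C(-75-7,-100,112+46),C(-75+9,-100,112+20)],YAW)
t=snap("side")
b=cv2.resize(t["color"][150:240,220:320],None,fx=6,fy=6,interpolation=2)
cv2.imwrite("pics/p4.png",cv2.cvtColor(b,cv2.COLOR_RGB2BGR))
E
```

```text
roll(tool) deg -0.05402268020576185
[476.8 -70.7 158. ] -> [ 0.3 -0.5 53.8]
[586.8 -55.5 158. ] -> [-111.     0.    -0.2]
[602.7 -53.4 132. ] -> [-16.  -0.  26.]
```

View pics/p4.png

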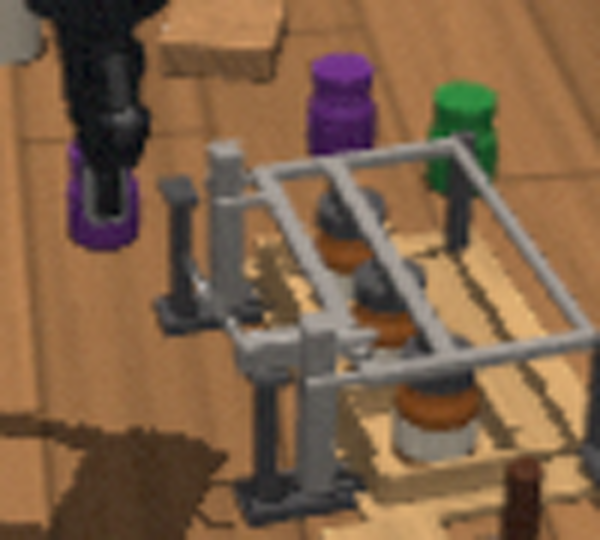

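The pin sits through the right stud: head at (270,350), tip showing behind the stud at (370,335), and the loop leaning back at (190,275). I'll swing the loop now.

Call:
carry_out:
  increments:
    - [0,-0.5,27,0,0]
    - [0,0,27,0,0]
    - [0,0,0,0,0]
    - [-14,0,0,0,0]
    - [-14,0,0,0,0]
    - [-14,0,0,0,0]
    - [-14,0,0,0,0]
    - [-14,0,0,0,0]
    - [-14,0,0,0,0]
    - [-14,0,0,0,0]
    - [-13,0,0,0,0]
    - [-8,0,13,0,0]
    - [-8,0,13,0,0]
    - [0,0,0,0,0]
    - [0,0,-40,0,0]
    - [0,0,0,0,0]

```text
clock: 41.25
tcp_pos: [0.6068, -0.0542, 0.1766]
eef_rot: [-0.214, 3.128, -0.004]
wrist_force: [0.7, 0.7, -0.1]
grip_width: -0.004
finger_force: 0.0
```

```bash
python3 - <<'E'
from h import *
plan([C(-75+22,-100,112+60),C(-75+22,-100,112+7)],YAW)
print(manip.sense()["wrist_force"])
t=snap("side")
b=cv2.resize(t["color"][150:240,220:320],None,fx=6,fy=6,interpolation=2)
cv2.imwrite("pics/p5.png",cv2.cvtColor(b,cv2.COLOR_RGB2BGR))
E
```

```text
roll(tool) deg -0.0019122956861212393
[615.5 -51.6 172. ] -> [-9.   1.4  4.7]
[615.5 -51.6 119. ] -> [ 0.3  0.2 53. ]
[ 0.65016495  0.68457027 -0.13705812]
```

View pics/p5.png

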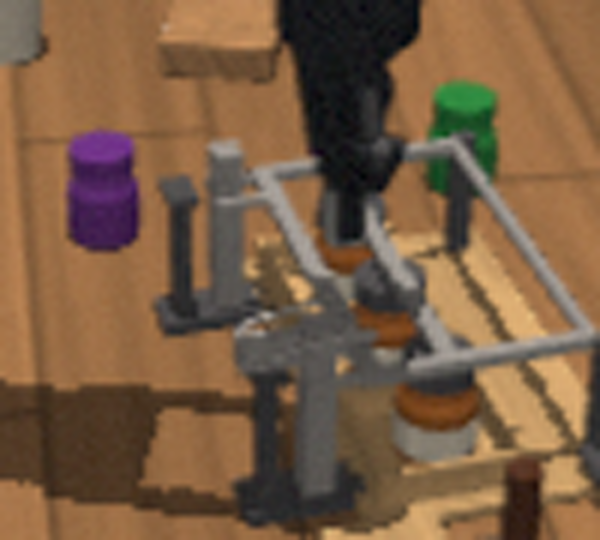

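The loop is now over the stud, nearly level. I'll press its bar down behind the stud. That was the last picture allowed, so from here I rely on numbers alone.

Call:
carry_out:
  increments:
    - [-9,0.5,0,0,0]
    - [0,0,30,0,0]
    - [0,0,15,0,0]
    - [0,0,6,0,0]
    - [0,0,3,0,0]
    - [0,0,2,0,0]
    - [0,0,2,0,0]
    - [0,0,0,0,0]
    - [0,0,0,0,0]

```text
clock: 42.42
tcp_pos: [0.6139, -0.052, 0.1163]
eef_rot: [-0.215, 3.133, -0.001]
wrist_force: [-3.0, 1.5, 6.9]
grip_width: 0.003
finger_force: 3.5
```

```bash
python3 - <<'E'
from h import *
plan([C(-75+22,-100,112+7)],YAW)
s=manip.sense();print(s["tcp_pos"],s["wrist_force"])
E
```

```text
roll(tool) deg 0.00538632339266717
[615.5 -51.6 119. ] -> [-1.7  0.2 -2.7]
[ 0.61386535 -0.05200775  0.11627618] [-3.00136912  1.54680079  6.94515092]
```

The loop is at its stop (7 N of contact). I'll lift and locate pin B.

Call:
carry_out:
  increments:
    - [0,0,-30,0,0]
    - [0,0,-40,0,30]
    - [0,0,-20,0,40]
    - [30,0,0,0,40]
    - [0,0,0,0,40]

```text
clock: 43.05
tcp_pos: [0.5823, -0.0558, 0.204]
eef_rot: [0.214, -3.133, -0.001]
wrist_force: [0.1, -0.6, 0.4]
grip_width: 0.463
finger_force: 0.0
```

```bash
python3 - <<'E'
from h import *
s=snap("top"); pinpose(s,(300,400,190,290)); t=snap("side")
# head vs shank by width profile along axis
im=cv2.cvtColor(s["color"],cv2.COLOR_RGB2HSV)[222:250,335:378]
for r in im: print(" ".join(f"{v:3d}" if sa<75 else "  ." for h,sa,v in r))
# loop check pin A in side view: grey pixels along thrown-back bar vs level bar predictions
for P in((-95,-100,118),(-75-79,-100,170)): u=proj(t,C(*P)); print(u.round(1),t["color"][int(u[1])-1:int(u[1])+2,int(u[0])].tolist())
E
```

```text
pin c [ 0.5464 -0.1428] yaw -18.5 ext -0.0198 0.0223 63
pin c [ 0.4471 -0.1142] yaw -15.1 ext -0.0619 0.0563 240
pin c [ 0.4061 -0.2964] yaw -38.5 ext -0.031 0.0486 64
  .   .   .   .   .   .   .   .   .   .   .   .   .   .   .   .   .   .   .   .   .   .   .   .   .   .   .   .   .   .   .   .   .   .   .   .   .   .   .   .   .   .   .
  .   .   .   .   .   .   .   .   .   .   .   .   .   .   .   .   .   .   .   .   .   .   .   .   .   .   .   .   .   .   .   .   .   .   .   .   .   .   .   .   .   .   .
  .   .   .   .   .   .   .   .   .   .   .   .   .   .   .   .   .   .   .   .   .   .   .   .   .   .   .   .   .   .   .   .   .   .   .   .   .   .   .   .   .   .   .
  .   .   .   .   .   .   .   .   .   .   .   .   .   .   .   .   .   .   .   .   .   .   .   .   .   .   .   .   .   .   .   .   .   .   .   .   .   .   .   .   .   .   .
  .   .   .   .   .   .   .   .   .   .   .   .   .   .   .   .   .   .   .   .   .   .   .   .   .   .   .   .   .   .   .   .   .  90 121 128   .   .   .   .   .   .   .
  .   .   .   .   .   .   .   .   .   .   .   .   .   .   .   .   .   . 
[... 3298 characters left out ...]
.   .   .   .   .   .   .   .   .   .   .   .   .   .   .   .   .   .
  .   .   .   .   .   .   .   .   .   .   .   .   .   .   .   .   .   .   .   .   .   .   .   . 111   .   .   .   .   .   .   .   .   .   .   .   .   .   .   .   .   .   .
  .   .   .   .   .   .   .   .   .   .   .   .   .   .   .   .   .   .   .   .   .   .   .   .   .   .   .   .   .   .   .   .   .   .   .   .   .   .   .   .   .   .   .
  .   .   .   .   .   .   .   .   .   .   .   .   .   .   .   .   .   .   .   .   .   .   .   .   .   .   .   .   .   .   .   .   .   .   .   .   .   .   .   .   .   .   .
[266.3 205.8] [[100, 87, 69], [85, 78, 74], [84, 78, 75]]
[248.9 195.3] [[94, 74, 51], [97, 74, 55], [97, 72, 52]]
```

Call:
carry_out:
  increments:
    - [0,0,0,9.26,40]
    - [0,0,0,9.26,40]
    - [0,0,0,9.26,40]
    - [0,0,0,9.26,40]
    - [0,0,0,9.26,40]
    - [0,0,0,0,40]

```text
clock: 43.9
tcp_pos: [0.5842, -0.0558, 0.2043]
eef_rot: [-1.032, -2.967, -0.0]
wrist_force: [-0.3, -0.1, -0.2]
grip_width: 0.47
finger_force: 0.0
```

```bash
python3 - <<'E'
from h import *
s=snap("top"); print(ray(s,358.5,240.5,.02),ray(s,369.2,226,.01),ray(s,361.5,236,.02))
plan([(.3967,-.2889,.2),(.3967,-.2889,.08)],np.radians(-38.5)); print(manip.sense()["joint_pos"].round(2))
E
```

```text
[ 0.39502459 -0.28655219  0.02      ] [ 0.44338191 -0.32541182  0.01      ] [ 0.40998027 -0.29674384  0.02      ]
roll(tool) deg 0.21322183465591785
[ 396.7 -288.9  200. ] -> [   1.6 -299.1    4.3]
[ 396.7 -288.9   80. ] -> [ -0.   0. 120.]
[-0.3   0.21  1.59  0.    1.34 -1.2 ]
```

Call:
carry_out:
  increments:
    - [0.2,-42.7,0,0.2,40]
    - [0.2,-42.7,0,0,40]
    - [0.2,-42.7,0,0,40]
    - [0.2,-42.7,0,0,40]
    - [0.2,-42.7,0,0,40]
    - [0.2,-42.7,0,0,40]
    - [0.2,-42.7,0,0,40]
    - [0,0,40,0,40]
    - [0,0,45,0,40]
    - [0,0,35,0,40]
    - [0,0,0,0,40]
    - [0,0,0,0,40]

```text
clock: 45.45
tcp_pos: [0.3968, -0.2894, 0.0862]
eef_rot: [1.038, 2.963, -0.002]
wrist_force: [-0.1, 0.8, 1.0]
grip_width: 0.471
finger_force: 0.0
```

```bash
python3 - <<'E'
from h import *
plan([(.3966,-.2885,np.nan),(.3966,-.2885,.007)],np.radians(-38.5))
E
```

```text
roll(tool) deg -0.09984190062021547
[ 396.6 -288.5   86.2] -> [ 0.7  0.5 -0. ]
[ 396.6 -288.5    7. ] -> [ 0.2  0.  79.2]
```

Call:
carry_out:
  increments:
    - [0.7,0.5,40,0,40]
    - [0,0,28,0,40]
    - [0,0,10.5,0,40]
    - [0,0,0,0,40]
    - [0,0,0,0,8]
    - [0,0,0,0,8]
    - [0,0,0,0,8]
    - [0,0,0,0,8]
    - [0,0,0,0,8]

```text
clock: 46.58
tcp_pos: [0.3968, -0.2888, 0.0079]
eef_rot: [1.039, 2.962, -0.002]
wrist_force: [0.0, 0.9, 6.8]
grip_width: 0.147
finger_force: 50.6
```

```bash
python3 - <<'E'
from h import *
s=manip.sense(); print(s["tcp_pos"],s["grip_width"]*85,M().T@s["wrist_force"])
E
```

```text
[ 0.39684224 -0.28883433  0.00793086] 12.458700975630292 [ 0.51302486  0.72910887 -6.76959228]
```

Call:
carry_out:
  increments:
    - [0,0,-15,0,8]
    - [0,0,-45,0,8]
    - [0,0,-42,0,8]
    - [0,0,0,-9.24,8]
    - [0,0,0,-9.24,8]
    - [0,0,0,-9.24,8]
    - [0,0,0,-9.24,8]
    - [0,0,0,-9.24,8]
    - [0,0,0,0,8]

```text
clock: 47.7
tcp_pos: [0.3958, -0.2877, 0.109]
eef_rot: [-0.204, 3.135, -0.001]
wrist_force: [-1.1, -0.8, -0.8]
grip_width: 0.146
finger_force: 49.7
```

```bash
python3 - <<'E'
from h import *
plan([C(-170,100,np.nan)*0+np.append(C(-170,100,0)[:2],.1101)],YAW)
E
```

```text
roll(tool) deg -0.3931137910564615
[ 395.8 -287.7  109. ] -> [0. 0. 0.]
```

```bash
python3 - <<'E'
from h import *
plan([C(-165,100,110.1)],YAW)
E
```

```text
roll(tool) deg -0.3931137910564615
[477.3 131.3 110.1] -> [-137.8  404.    -1.3]
```

Call:
carry_out:
  increments:
    - [-13.8,40.4,0,-0.4,8]
    - [-13.8,40.4,0,0,8]
    - [-13.8,40.4,0,0,8]
    - [-13.8,40.4,0,0,8]
    - [-13.8,40.4,0,0,8]
    - [-13.8,40.4,0,0,8]
    - [-13.8,40.4,0,0,8]
    - [-13.8,40.4,0,0,8]
    - [-13.8,40.4,0,0,8]
    - [-13.6,40.4,0,0,8]
    - [0,0,0,0,8]
    - [0,0,0,0,8]
    - [0,0,0,0,8]

```text
clock: 49.32
tcp_pos: [0.4767, 0.1306, 0.1083]
eef_rot: [0.214, -3.134, 0.0]
wrist_force: [-0.3, -1.0, -1.6]
grip_width: 0.15
finger_force: 49.8
```

```bash
python3 - <<'E'
from h import *
plan([C(-165,100,110.1)],YAW)
E
```

```text
roll(tool) deg -0.024354207124706678
[477.3 131.3 110.1] -> [-0.7  0.7 -1.8]
```

Call:
carry_out:
  increments:
    - [-5,0.6,-1.6,0,8]
    - [-5,0,0,0,8]
    - [0,0,0,0,8]
    - [0,0,0,0,8]
    - [0,0,0,0,8]

```text
clock: 49.95
tcp_pos: [0.4865, 0.1334, 0.1097]
eef_rot: [0.217, -3.134, -0.0]
wrist_force: [-0.5, 0.6, -0.1]
grip_width: 0.146
finger_force: 49.7
```

```bash
python3 - <<'E'
from h import *
plan([C(-101,100,110.1)],YAW)
E
```

```text
roll(tool) deg 0.10174592831439606
[540.7 140.  110.1] -> [-54.7  -0.9  -0.4]
```

Call:
carry_out:
  increments:
    - [-4,-0.6,-0.3,0,8]
    - [-4,0,0,0,8]
    - [0,0,0,0,8]
    - [-5,0,0,0,8]
    - [-5,0,0,0,8]
    - [-5,0,0,0,8]
    - [-5,0,0,0,8]
    - [0,0,0,0,8]

```text
clock: 50.95
tcp_pos: [0.5148, 0.1367, 0.1101]
eef_rot: [-0.217, 3.134, -0.0]
wrist_force: [0.6, -1.3, -0.4]
grip_width: 0.145
finger_force: 49.7
```

```bash
python3 - <<'E'
from h import *
plan([C(-101,100,110.1)],YAW)
s=manip.sense(); print(M().T@s["wrist_force"],s["torque"])
E
```

```text
roll(tool) deg 0.10244961721267384
[540.7 140.  110.1] -> [-26.1  -0.3   0. ]
[-0.37842886 -1.39171464  0.44529112] [ 0.00544337 -0.05205097 -0.05263935]
```

Call:
carry_out:
  increments:
    - [-6,-0.3,0,0.1,8]
    - [-6,0,0,0,8]
    - [-6,0,0,0,8]
    - [-4,0,0,0,8]
    - [-2,0,0,0,8]
    - [-1.5,0,0,0,8]
    - [-1.5,0,0,0,8]
    - [-1.5,0,0,0,8]
    - [0,0,0,0,8]
    - [0,0,0,0,8]

```text
clock: 52.2
tcp_pos: [0.5386, 0.1398, 0.1097]
eef_rot: [0.215, -3.124, 0.002]
wrist_force: [-14.7, -3.7, 11.6]
grip_width: 0.146
finger_force: 51.2
```

```bash
python3 - <<'E'
from h import *
plan([C(-101,100,110.1)],YAW)
s=manip.sense(); print(M().T@s["wrist_force"],s["torque"])
E
```

```text
roll(tool) deg 0.04247488888952343
[540.7 140.  110.1] -> [-2.1 -0.  -0.4]
[ 15.22466479  -1.63630917 -11.47923806] [-0.58578337  2.47164312  0.03744702]
```

Call:
carry_out:
  increments:
    - [-1.5,0,0,0,8]
    - [0,0,0,0,8]
    - [3,0,0,0,8]
    - [0,0,0,0,34]
    - [0,0,0,0,34]
    - [0,0,0,0,34]
    - [0,0,-40,0,34]
    - [0,0,-50,0,34]
    - [0,0,-12,0,34]
    - [30,0,0,0,20]
    - [30,0,0,0,0]
    - [30,0,0,0,0]
    - [0,0,0,0,0]

```text
clock: 53.82
tcp_pos: [0.4505, 0.1278, 0.2112]
eef_rot: [0.215, -3.133, -0.0]
wrist_force: [0.9, 0.4, 0.2]
grip_width: 0.002
finger_force: 0.0
```

```bash
python3 - <<'E'
from h import *
plan([C(-75-118,100,112+46)],YAW)
t=snap("side"); s=snap("top")
# compare both studs: grey profile along the pin axis, carrier x from -130 to -20, at head top (z 120)
for cam_,n in((t,"side"),(s,"top")):
  for y in(-100,100):
    L=[]
    for x in range(-135,-20,3):
        u=proj(cam_,C(x,y,121 if x<-84 else 114))
        p=cv2.getRectSubPix(cam_["color"],(1,1),(float(u[0]),float(u[1])))[0,0]; L.append(int(p.max()) if int(p.max())-int(p.min())<.3*p.max() else 0)
    print(n,y,L)
E
```

```text
roll(tool) deg 0.0048910458677980965
[449.6 127.5 158. ] -> [ 0.9 -0.2 53.2]
side -100 [0, 0, 0, 0, 0, 149, 158, 163, 165, 166, 162, 160, 163, 164, 162, 156, 151, 119, 99, 97, 99, 100, 99, 101, 120, 146, 161, 173, 157, 153, 153, 0, 0, 0, 0, 0, 0, 0, 0]
side 100 [0, 0, 0, 0, 116, 122, 144, 156, 161, 164, 166, 166, 160, 161, 163, 164, 154, 97, 89, 92, 96, 98, 98, 101, 118, 142, 152, 156, 167, 168, 164, 156, 0, 0, 0, 0, 0, 0, 0]
top -100 [0, 0, 0, 76, 86, 138, 162, 164, 163, 163, 163, 163, 163, 162, 160, 160, 149, 124, 144, 159, 162, 163, 160, 155, 143, 129, 132, 152, 140, 145, 146, 128, 0, 0, 0, 0, 0, 0, 0]
top 100 [142, 132, 122, 112, 117, 145, 161, 162, 162, 162, 163, 160, 160, 158, 157, 160, 159, 142, 138, 156, 160, 159, 155, 152, 144, 135, 131, 133, 136, 142, 147, 0, 0, 0, 0, 0, 0, 0, 0]
```

The grey profiles of both pins match: head rear at the same offset, tip showing behind the stud. Both are home. Now I'll swing the second loop.

Call:
carry_out:
  increments:
    - [0.5,-0.3,27,0,0]
    - [0,0,26.5,0,0]
    - [0,0,0,0,0]
    - [-14,0,0,0,0]
    - [-14,0,0,0,0]
    - [-14,0,0,0,0]
    - [-14,0,0,0,0]
    - [-14,0,0,0,0]
    - [-14,0,0,0,0]
    - [-14,0,0,0,0]
    - [-13,0,0,0,0]
    - [-8,0,13,0,0]
    - [-8,0,13,0,0]
    - [0,0,0,0,0]
    - [0,0,-40,0,0]
    - [0,0,0,0,0]

```text
clock: 55.92
tcp_pos: [0.5796, 0.1449, 0.1764]
eef_rot: [-0.214, 3.127, -0.0]
wrist_force: [1.2, 0.2, 0.5]
grip_width: 0.004
finger_force: 0.0
```

```bash
python3 - <<'E'
from h import *
plan([C(-75+22,100,112+60),C(-75+22,100,112+7)],YAW)
print(manip.sense()["wrist_force"])
E
```

```text
roll(tool) deg 0.009807285943290004
[588.3 146.6 172. ] -> [-8.8  0.4  4.5]
[588.3 146.6 119. ] -> [ 0.4  0.  53. ]
[1.22487277 0.20938459 0.54822648]
```

Call:
carry_out:
  increments:
    - [-9,0.4,0,0,0]
    - [0,0,30,0,0]
    - [0,0,15,0,0]
    - [0,0,6,0,0]
    - [0,0,3,0,0]
    - [0,0,2,0,0]
    - [0,0,2,0,0]
    - [0,0,0,0,0]
    - [0,0,0,0,0]

```text
clock: 57.05
tcp_pos: [0.5866, 0.1464, 0.1162]
eef_rot: [-0.215, 3.133, -0.0]
wrist_force: [-4.0, -0.3, 6.9]
grip_width: -0.003
finger_force: 3.5
```

```bash
python3 - <<'E'
from h import *
plan([C(-75+22,100,112+7)],YAW)
s=manip.sense();print(s["tcp_pos"],s["wrist_force"])
E
```

```text
roll(tool) deg 0.01084842563632451
[588.3 146.6 119. ] -> [-1.7 -0.1 -2.8]
[0.58664514 0.14642314 0.1162376 ] [-3.97202502 -0.32296992  6.88854613]
```

Both loops took the same contact force at the same height, so both are at their stops. I'll retreat and check numerically.

Call:
carry_out:
  increments:
    - [0,0,-30,0,0]
    - [0,0,-50,0,0]
    - [0,0,-50,0,0]
    - [40,20,0,0,0]
    - [40,20,0,0,0]
    - [40,40,0,0,0]
    - [40,40,0,0,0]
    - [40,40,0,0,0]
    - [0,0,0,0,0]

```text
clock: 58.18
tcp_pos: [0.364, 0.2794, 0.245]
eef_rot: [-0.222, 3.133, 0.001]
wrist_force: [-0.0, 0.9, 0.0]
grip_width: 0.0
finger_force: 0.0
```

```bash
python3 - <<'E'
from h import *
t=snap("side"); s=snap("top")
for c,n in((t,"side"),(s,"top")):
  im=c["color"]
  for y in(-100,100):
    L=[]
    for x in range(-135,-20,3):
        u=proj(c,C(x,y,121 if x<-84 else 114)); p=cv2.getRectSubPix(im,(1,1),(float(u[0]),float(u[1])))[0,0]; L.append(int(p.max()) if int(p.max())-int(p.min())<.3*p.max() else 0)
    print(n,y,L)
    for dy in(-19,19):   # side wires of a level loop, z=118
        L=[]
        for x in range(-135,-20,4):
            u=proj(c,C(x,y+dy,117)); p=cv2.getRectSubPix(im,(3,3),(float(u[0]),float(u[1]))).reshape(-1,3).astype(int)
            L.append(int(((p.max(1)-p.min(1))/p.max(1)).min()*100))
        print("  wire sat",dy,L)
for y in(-86,0,86):
  u=proj(s,C(0,y,80)); b=blob(s["color"],u,11,(0,0,20),(180,90,115)); print(u,b[:2] if b else None)
E
```

```text
side -100 [0, 0, 0, 0, 0, 149, 160, 161, 164, 165, 161, 158, 162, 162, 158, 156, 150, 115, 95, 93, 101, 97, 99, 100, 118, 145, 163, 170, 155, 152, 152, 0, 0, 0, 0, 0, 0, 0, 0]
  wire sat -19 [54, 44, 15, 7, 7, 7, 7, 7, 6, 8, 7, 8, 8, 7, 5, 4, 3, 7, 7, 7, 7, 7, 9, 20, 28, 38, 20, 6, 4]
  wire sat 19 [0, 0, 2, 0, 2, 0, 4, 4, 4, 10, 13, 18, 19, 14, 8, 7, 8, 8, 8, 8, 7, 8, 14, 2, 2, 2, 2, 2, 0]
side 100 [0, 0, 0, 0, 0, 166, 166, 161, 160, 160, 160, 158, 156, 155, 155, 159, 161, 99, 88, 91, 94, 97, 97, 100, 114, 137, 157, 164, 150, 156, 158, 153, 0, 0, 0, 0, 0, 0, 0]
  wire sat -19 [35, 36, 15, 7, 7, 7, 6, 7, 6, 6, 6, 8, 6, 7, 7, 7, 7, 7, 7, 7, 6, 7, 7, 7, 7, 7, 8, 8, 7]
  wire sat 19 [43, 40, 41, 37, 13, 13, 13, 14, 15, 16, 15, 13, 11, 10, 8, 9, 9, 9, 10, 14, 19, 20, 34, 51, 54, 54, 54, 54, 52]
top -100 [0, 0, 0, 79, 87, 138, 163, 165, 166, 166, 167, 169, 167, 165, 166, 164, 153, 127, 147, 163, 167, 166, 162, 158, 147, 132, 136, 158, 148, 149, 150, 127, 0, 0, 0, 0, 0, 0, 0]
  wire sat -19 [60, 60, 60, 56, 41, 30, 29, 32, 29, 29, 26, 26, 22, 31, 26, 28, 26, 23, 20, 22, 24, 28, 27, 23, 22, 27, 28, 26, 25]
  wire sat 19 [60, 53, 24, 13, 13, 15, 13, 12, 14, 14, 15, 14, 15, 16, 15, 14, 16, 15, 13, 13, 14, 17, 17, 22, 43, 45, 41, 25, 12]
top 100 [0, 0, 0, 71, 111, 165, 168, 168, 167, 165, 164, 163, 165, 162, 162, 163, 161, 149, 144, 160, 164, 163, 159, 155, 147, 129, 106, 124, 137, 145, 150, 0, 0, 0, 0, 0, 0, 0, 0]
  wire sat -19 [60, 39, 17, 16, 15, 15, 15, 15, 15, 17, 13, 12, 13, 18, 18, 18, 16, 16, 16, 16, 18, 18, 17, 24, 44, 33, 32, 27, 15]
  wire sat 19 [61, 60, 57, 44, 25, 22, 24, 28, 24, 25, 24, 22, 26, 23, 25, 24, 22, 20, 19, 19, 19, 20, 20, 20, 20, 20, 20, 19, 19]
[282.35305005 156.54856311] (array([282.39215686, 159.39215686]), np.int32(51))
[256.11699212 160.00565683] (array([255.81818182, 163.16363636]), np.int32(55))
[229.88470609 163.46225352] (array([228.76595745, 158.46808511]), np.int32(47))
```

```bash
python3 -c "
from workcell import manip
print(manip.close_job())"
```

```text
the job is handed in; nothing more can be done
None
```

I handed the job in at about 58 s: all three jars are in the tray, the frame is cranked fully down, and both pins are home with their loops down around the studs. The last checks were numeric, because all 14 picture views were used; no verdict came back.

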